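# Pack hexagonal coating test blocks into the scrub tray

### The arm

A 6-joint arm with a two-finger parallel gripper is mounted at the origin on the work surface. World frame = base frame: x ahead of the robot, y to its left, z up, the work surface at z = 0. Lengths are in m, angles in rad, forces in N, time in s.
With the tool pointing down it reaches from about 0.325 to 0.775 m from the base axis. Payload 5.5 kg.
Tool frame: the origin (TCP) lies between the finger pads; the fingertips stand 8 mm ahead of it and the grasp point (between the pads) lies 11 mm behind it (tcp_to_tips is the distance from the TCP to the fingertips, in m); z points along the fingers, y is the direction in which the jaws open and shut (so a half turn about z gives the same grasp; the last joint's range is limited). The gripper opens to 88 mm and grips with 3 to 60 N. Pads are 20 mm wide; open, the fingers measure 115 mm over their backs; the gripper's body (75 mm by 178 mm) begins 61 mm behind the grasp point.
Start: joints at [1.076, 0.091, 1.231, -0, 1.82, -0.057], TCP at [0.254, 0.543, 0.231] pointing down, gripper open.
Joint ranges: [-2.87, 2.87], [-0.86, 2.18], [0.17, 2.46], [-1.51, 4.65], [0.06, 2.69], [-2.65, 2.65]. Speed limits (rad/s): [2.57, 2.57, 3.01, 3.14, 3.14, 3.14].

### API

Orientations are given as a unit quaternion [w, x, y, z].
In Python, from bench import * gives the robot as it stands. Calls block until the motion is done:
- move_to(position, orientation): joint-space move of the TCP to a pose.
- move_l(position, speed=0.15, orientation=None): straight line of the TCP; orientation=None keeps the orientation; speed is the mean speed in m/s.
- movej(angles): joint-space move.
- gripper_open() and close(): open the fingers fully, or close them until they stop; the grip force is fixed at half the most.
- hold(seconds).
- inverse_kinematics(position, orientation): joint angles nearest the present ones, or None.
- state(): the state.
- get_image(name): name is "scene" or "side" or "wrist"; returns a dict with "frame" (400x640x3 uint8, blue, green, red), "depth" (400x640 float32, m along the optical axis (not along the pixel's ray), 0 where there is no reading), "camera_matrix" (3x3 intrinsics, pixels), "view" (4x4, takes a point from world to camera coordinates). Camera axes: x right, y up, looking along -z (the intrinsics and any distortion apply to the point x, -y, -z); pixel columns grow to the right and rows downward; lengths in m; the calibration is good to about 2 mm. A picture is of the moment at which its call begins.
A pose or a line that the arm cannot do raises IKError and nothing moves.
- job_done(): hands the job in, once; it reports no verdict.
The state is a dict: "time": time; "joint_pos": joint angles; "dq": joint speeds; "joint_torque": joint torques, N m; "ee_pos": TCP position; "ee_rot": TCP orientation; "ft_force": force on the tool from outside, world axes, zero at the start; "moment": the same for the moment, N m; "finger_gap": finger opening in m.
Only numpy, scipy, OpenCV 4.12 (cv2) and the standard library are available. Lean on these libraries where they do the work, as an engineer would, in place of code of your own. Each camera call takes 0.05 s, during which the arm holds its last target. There are 200 camera calls.

### The job

Take the two hexagonal test blocks off the sloping drain rack and pack them into the flat tray with the two already there, so that all four lie flat in one tight honeycomb diamond, flat sides touching without gaps. Set them down gently, let go of them, and leave the jar, the brush and the meter where they are.

Things in the scene. Friction and masses are not known exactly. Their poses are not given: they have to be found in the camera images.
- block_a_center (a point): hexagonal mortar block, 64 mm across flats (74 mm across corners), 45 mm high, about 0.3 kg, grey sides, blue top. The point is its centre, half-way up (22.5 mm above its underside). Its z axis is normal to its top; its x axis points out through the middle of a flat side, and the other flats lie every 60 degrees round z. Starts on the drain rack, lying on the 25 degree slope with one flat against the lip; the two blocks there are 130 mm apart, centre to centre.
- block_b_center (a point): hexagonal mortar block, 64 mm across flats (74 mm across corners), 45 mm high, about 0.3 kg, grey sides, green top. The point is its centre, half-way up (22.5 mm above its underside). Its z axis is normal to its top; its x axis points out through the middle of a flat side, and the other flats lie every 60 degrees round z. Starts on the drain rack, lying on the 25 degree slope with one flat against the lip; the two blocks there are 130 mm apart, centre to centre.
- block_c_center (a point): hexagonal mortar block, 64 mm across flats (74 mm across corners), 45 mm high, about 0.3 kg, grey sides, yellow top. The point is its centre, half-way up (22.5 mm above its underside). Its z axis is normal to its top; its x axis points out through the middle of a flat side, and the other flats lie every 60 degrees round z. Starts flat in the tray, loose; one flat against the tray's +y rim, one corner pointing at the +x rim.
- block_d_center (a point): hexagonal mortar block, 64 mm across flats (74 mm across corners), 45 mm high, about 0.3 kg, grey sides, red top. The point is its centre, half-way up (22.5 mm above its underside). Its z axis is normal to its top; its x axis points out through the middle of a flat side, and the other flats lie every 60 degrees round z. Starts flat in the tray, loose; flat side against block_c, on its -y side (tray axes), one corner pointing at the +x rim.
- tray: fixed flat aluminium tray, blue end lugs; the origin is on the table under its centre; its inner floor is 5 mm above the table. Inside 170 mm along its x and 220 mm along its y; the rim is only 6 mm higher than the floor and 6 mm thick. Axes: z up, x away from the robot at yaw 0. The free space is on the -x and -y sides of the two blocks.
- rack: fixed drain rack of white slats with a blue lip, 260 mm long (y) and about 115 mm deep (x); the origin is on the table under its centre. The slope falls at 25 degrees towards its -x; the slope's surface meets the lip 50 mm above the table at x = -50 mm, and the lip stands 10 mm proud of the slope along the low edge.
- jar: bystander: closed amber jar, 56 mm across, 85 mm high; origin under its centre.
- brush: bystander: scrub brush, grey back and black bristles, 90 x 38 mm, 38 mm high; origin under its centre.
- meter: bystander: yellow hand-held meter, 130 x 70 mm, 34 mm high; origin under its centre.
Things that resemble listed ones, but are neither listed nor needed, are in the scene too. What is shaped like the part that bears block_d_center but pink or purple is not meant.

How it is judged:
At the end, for the whole second after the job is handed in: All four blocks lie flat in the tray (tilt under 3.4 degrees, resting on its floor within 3 mm, centres inside the rim), released and still; five of the six pairs of blocks have centres under 67 mm apart (64 mm is touching), and their flats are parallel within 5.7 degrees (((distance between each of block_a_center, block_b_center and block_c_center below 0.067 m and distance between each of block_a_center, block_b_center, block_c_center and block_d_center below 0.067 m) or (distance between block_a_center and block_b_center below 0.067 m and distance between each of block_a_center, block_b_center, block_c_center and block_d_center below 0.067 m and distance between block_b_center and block_c_center below 0.067 m) or (distance between block_a_center and block_b_center below 0.067 m and distance between each of block_a_center, block_b_center and block_c_center below 0.067 m and distance between each of block_b_center, block_c_center and block_d_center below 0.067 m) or (distance between block_a_center and block_b_center below 0.067 m and distance between block_a_center and block_c_center below 0.067 m and distance between each of block_a_center, block_b_center, block_c_center and block_d_center below 0.067 m) or (distance between block_a_center and block_b_center below 0.067 m and distance between each of block_a_center, block_b_center and block_c_center below 0.067 m and distance between each of block_a_center, block_c_center and block_d_center below 0.067 m) or (distance between block_a_center and block_b_center below 0.067 m and distance between each of block_a_center, block_b_center and block_c_center below 0.067 m and distance between each of block_a_center, block_b_center and block_d_center below 0.067 m)) and angle between each of block_a_center, block_b_center, block_c_center, block_d_center's own z axis and vertical below 0.06 rad and z of block_a_center in the frame of tray between 0.0245 and 0.0305 m and x of block_a_center in the frame of tray between -0.085 and 0.085 m and y of block_a_center in the frame of tray between -0.11 and 0.11 m and linear speed of each of block_a, block_b, block_c, block_d below 0.01 m/s and contact force between each of block_a, block_b, block_c, block_d and the fingers below 0.05 N and (angle between the x axis of block_a_center and the x axis of block_c_center, either way round below 0.1 rad or angle between the x axis of block_a_center and the x axis of block_c_center, either way round between 0.9472 and 1.1472 rad) and z of block_b_center in the frame of tray between 0.0245 and 0.0305 m and x of block_b_center in the frame of tray between -0.085 and 0.085 m and y of block_b_center in the frame of tray between -0.11 and 0.11 m and (angle between the x axis of block_b_center and the x axis of block_c_center, either way round below 0.1 rad or angle between the x axis of block_b_center and the x axis of block_c_center, either way round between 0.9472 and 1.1472 rad) and z of block_c_center in the frame of tray between 0.0245 and 0.0305 m and x of block_c_center in the frame of tray between -0.085 and 0.085 m and y of block_c_center in the frame of tray between -0.11 and 0.11 m and z of block_d_center in the frame of tray between 0.0245 and 0.0305 m and x of block_d_center in the frame of tray between -0.085 and 0.085 m and y of block_d_center in the frame of tray between -0.11 and 0.11 m and (angle between the x axis of block_d_center and the x axis of block_c_center, either way round below 0.1 rad or angle between the x axis of block_d_center and the x axis of block_c_center, either way round between 0.9472 and 1.1472 rad)).
It fails at once if a bystander is moved more than 25 mm (distance of any of jar, brush, meter from where it was at the start of the episode above 0.025 m).
It fails at once if a block hits the tray with more than 60 N (contact force between any of block_a, block_b and tray above 60 N).
It also fails if it takes over 69 s, if anything falls off the work surface, if the arm or the gripper's body presses on something with over 40 N, if the wrist force passes 120 N, or if a joint passes its speed limit or range.

## Working session

There is one attempt and no reset: what is moved stays moved. The work goes in short steps, each a Python script; the robot and the scene stay as the last script left them, time stands still between calls to the robot, and variables do not carry over. Pictures are saved under pics/ and viewed, about 8 in all and at most 12, crops included, and the job is handed in when it is done.

```bash
mkdir -p pics; ls
python3 - <<'E'
from bench import *
import cv2,numpy as np
ims=[]
for n in("scene","side","wrist"):
    d=get_image(n); np.savez(f"{n}0.npz",**d); cv2.imwrite(f"pics/{n}0.png",d["frame"])
    V=d["view"]; print(n,(-V[:3,:3].T@V[:3,3]).round(3),d["camera_matrix"].round(1).tolist(),(d["depth"]>0).mean())
    ims.append(d["frame"])
s=state();print(s)
E
```

```text
pics
scene [ 1.289 -0.333  0.865] [[482.0, 0.0, 322.6], [0.0, 482.0, 206.1], [0.0, 0.0, 1.0]] 0.996203125
side [ 0.357 -0.576  0.922] [[503.9, 0.0, 319.9], [0.0, 503.9, 191.2], [0.0, 0.0, 1.0]] 0.99604296875
wrist [0.185 0.576 0.383] [[306.8, 0.0, 316.6], [0.0, 306.8, 201.0], [0.0, 0.0, 1.0]] 0.99602734375
{'time': 0.15, 'joint_pos': array([ 1.07629148e+00,  9.17048080e-02,  1.23159997e+00, -5.44183807e-05,
        1.81981605e+00, -5.67282664e-02]), 'dq': array([ 0.00080405, -0.00274977, -0.00343014,  0.00094099, -0.00145353,
       -0.00077699]), 'joint_torque': array([ 1.66610320e-03, -4.47045135e+01, -4.06906950e+01,  6.98843691e-02,
        2.75028369e-02, -1.30686012e-04]), 'ee_pos': array([0.25428644, 0.54321141, 0.22976056]), 'ee_rot': array([-1.82560027e-04,  2.17151038e-01,  9.76137717e-01, -7.42428866e-04]), 'ft_force': array([-0.29579694, -0.09197111,  1.02227131]), 'moment': array([ 0.01958876,  0.0126832 , -0.02304521]), 'finger_gap': 0.08793871348624344}
```

View pics/scene0.png

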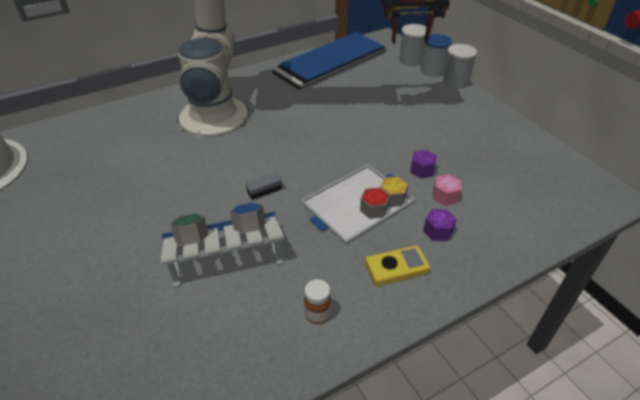

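View pics/side0.png

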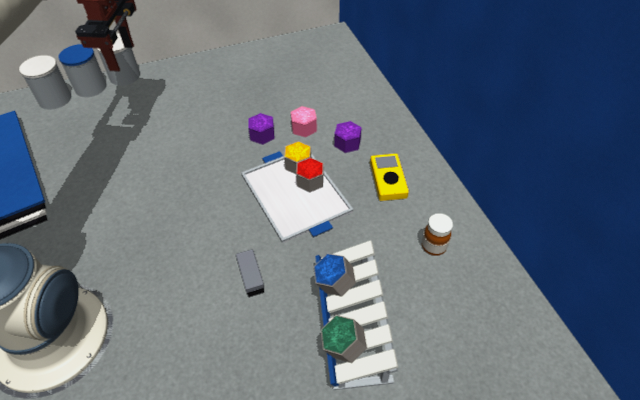

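The side view is sharp: green (343,337) and blue (333,270) on the rack, yellow (297,153) and red (310,170) in the tray, brush (250,272), jar (437,235), meter (390,177). The scene view agrees but is blurred. Next I'll get coarse positions.

```bash
cat > h.py <<'E'
import numpy as np,cv2
from scipy.spatial.transform import Rotation as R
HUE={'a':(105,125,120,50),'b':(60,90,80,30),'c':(22,32,150,100),'d':(0,6,150,80)}
def mask(f,k):
    h=cv2.cvtColor(f,cv2.COLOR_BGR2HSV); lo,hi,s,v=HUE[k]
    m=cv2.inRange(h,(lo,s,v),(hi,255,255))
    if k=='d': m|=cv2.inRange(h,(175,s,v),(180,255,255))
    return cv2.morphologyEx(m,cv2.MORPH_OPEN,np.ones((3,3)))
def rays(d,uv):
    K,V=d["camera_matrix"],d["view"]; uv=np.atleast_2d(uv).astype(float)
    c=np.c_[(uv[:,0]-K[0,2])/K[0,0],-(uv[:,1]-K[1,2])/K[1,1],-np.ones(len(uv))]
    return -V[:3,:3].T@V[:3,3], c@V[:3,:3]
def onplane(d,uv,p0,n=(0,0,1)):
    o,r=rays(d,uv); n=np.array(n,float); t=((np.asarray(p0)-o)@n)/(r@n); return o+t[:,None]*r
def pts(d,m):
    v,u=np.nonzero(m); z=d["depth"][v,u]; o,r=rays(d,np.c_[u,v]); return (o+z[:,None]*r)[z>0]
def blobs(m,amin=60):
    n,l,st,c=cv2.connectedComponentsWithStats(m); return [(l==i).astype(np.uint8)*255 for i in range(1,n) if st[i,4]>=amin]
def hexfit(d,m,p0,n=(0,0,1),ex=(1,0,0)):
    """top-face blob -> centre (area centroid on plane), flat-normal angle mod 60 deg from ex in plane, area"""
    c=max(cv2.findContours(m,cv2.RETR_EXTERNAL,cv2.CHAIN_APPROX_NONE)[0],key=cv2.contourArea)[:,0]
    P=onplane(d,c,p0,n); n=np.array(n,float); ex=np.array(ex,float); ex-=n*(ex@n); ex/=np.linalg.norm(ex); ey=np.cross(n,ex)
    q=np.c_[(P-p0)@ex,(P-p0)@ey]; M=cv2.moments((q*1e4).astype(np.float32)[:,None]); a=M['m00']
    cc=np.array([M['m10'],M['m01']])/a/1e4
    # 6th Fourier harmonic of radius: maxima at corners
    w=q-cc; th=np.arctan2(w[:,1],w[:,0]); i=np.argsort(th); th,r=th[i],np.hypot(*w.T)[i]
    g=np.linspace(-np.pi,np.pi,720,endpoint=False); rr=np.interp(g,th,r,period=2*np.pi)
    ph=-np.angle((rr*np.exp(-6j*g)).sum())/6   # corner direction
    ph=np.angle((rr*np.exp(6j*g)).sum())/6
    flat=np.degrees(ph+np.pi/6)%60
    return np.asarray(p0)+cc[0]*ex+cc[1]*ey, flat, a/1e8*1e6
E
python3 - <<'E'
from h import *
for n in("side","scene"):
    d=dict(np.load(n+"0.npz"))
    for k in HUE:
        for m in blobs(mask(d["frame"],k)):
            p=pts(d,m); c=np.median(p,0); q=p[np.linalg.norm(p-c,axis=1)<.05]; c=q.mean(0)
            nn=np.linalg.svd(q-c)[2][2] if len(q)<5000 else 0
            v,u=np.nonzero(m);print(n,k,len(u),(u.mean().round(),v.mean().round()),c.round(4),np.round(nn,2))
E
```

```text
side a 65899 (np.float64(536.0), np.float64(141.0)) [ 1.3159  0.2008 -0.1668] [-1. -0.  0.]
side a 551 (np.float64(76.0), np.float64(55.0)) [0.117  0.7704 0.1148] [ 0.01 -0.02  1.  ]
side a 3149 (np.float64(16.0), np.float64(170.0)) [-0.0632  0.4443  0.0347] [-0. -0. -1.]
side a 103 (np.float64(272.0), np.float64(157.0)) [0.5372 0.3083 0.0087] [ 0.   -0.15 -0.99]
side a 188 (np.float64(321.0), np.float64(228.0)) [0.575  0.0549 0.0091] [0.01 0.08 1.  ]
side a 724 (np.float64(329.0), np.float64(269.0)) [ 0.5351 -0.1065  0.1051] [-0.41  0.11  0.91]
side a 204 (np.float64(324.0), np.float64(307.0)) [ 0.5074 -0.1512  0.0557] [-0.72  0.19 -0.67]
side a 196 (np.float64(332.0), np.float64(370.0)) [ 0.4787 -0.2686  0.0557] [-0.72  0.19 -0.67]
side b 897 (np.float64(338.0), np.float64(334.0)) [ 0.5043 -0.2331  0.1053] [-0.41  0.11  0.91]
side c 354 (np.float64(297.0), np.float64(151.0)) [0.591  0.2655 0.0499] [0.   0.02 1.  ]
side c 909 (np.float64(390.0), np.float64(181.0)) [0.7686 0.1037 0.0241] [-0.03 -0.13  0.99]
side d 396 (np.float64(309.0), np.float64(168.0)) [0.5999 0.2012 0.0497] [-0.
[... 259 characters left out ...]
.3754  1.0631 -0.0592] [ 1.   -0.01 -0.09]
scene a 225 (np.float64(439.0), np.float64(41.0)) [0.1267 0.777  0.1155] [-0.   -0.01 -1.  ]
scene a 141 (np.float64(246.0), np.float64(208.0)) [ 0.5373 -0.1067  0.1048] [-0.41  0.1   0.91]
scene a 102 (np.float64(318.0), np.float64(223.0)) [0.5795 0.0546 0.0095] [ 0.03 -0.04 -1.  ]
scene b 132 (np.float64(187.0), np.float64(219.0)) [ 0.5058 -0.2325  0.1042] [-0.43  0.1   0.9 ]
scene c 210 (np.float64(394.0), np.float64(185.0)) [0.5922 0.2649 0.0507] [ 0.02 -0.   -1.  ]
scene c 1045 (np.float64(392.0), np.float64(269.0)) [0.7914 0.1138 0.026 ] [ 0.11 -0.04  0.99]
scene d 296 (np.float64(375.0), np.float64(196.0)) [0.6034 0.2009 0.0505] [-0. -0. -1.]
```

```bash
cat >> h.py <<'E'
def quat(jaw_deg,n=(0,0,1)):
    """tool z = -n, jaw axis y at heading jaw_deg projected into plane normal to n"""
    n=np.array(n,float);n/=np.linalg.norm(n);j=np.radians(jaw_deg);y=np.array([np.cos(j),np.sin(j),0]);y-=n*(y@n);y/=np.linalg.norm(y)
    return R.from_matrix(np.c_[np.cross(y,-n),y,-n]).as_quat(scalar_first=True)
E
python3 - <<'E'
from h import *
from bench import *
def best(p,jaw,n=(0,0,1)):
    for j in (jaw,jaw+180):
        q=inverse_kinematics(np.array(p),quat(j,n)); print(jaw,j,None if q is None else np.round(q,2))
nr=np.array([-.4226*np.cos(np.radians(-13.7)),-.4226*np.sin(np.radians(-13.7)),.9063])
for x in(-13.7,46.3,106.3):
    print("rack");best((.535,-.107,.1),x,nr);best((.505,-.233,.1),x,nr)
for x in (98.5,-21.5): print("tray");best((.555,.2,.05),x)
move_to(np.array([.56,.2,.27]),quat(98.5))
d=get_image("wrist"); np.savez("wrist1.npz",**d); cv2.imwrite("pics/wrist1.png",d["frame"])
print(state()["time"],state()["joint_pos"].round(2))
for k in 'cd':
    for m in blobs(mask(d["frame"],k),400):
        print(k,[np.round(v,4) for v in hexfit(d,m,(.59,.23,.05))], pts(d,m)[:,2].mean())
for m in blobs(mask(d["frame"],'a'),100):
    p=pts(d,m);print('lug',len(p),p.mean(0).round(4))
E
```

```text
rack
-13.7 -13.7 [-0.27 -0.45  1.99  0.01  1.16 -0.03]
-13.7 166.3 None
-13.7 -13.7 [-0.58 -0.4   1.96  0.15  1.17 -0.37]
-13.7 166.3 None
rack
46.3 46.3 [-0.27 -0.45  1.99  0.01  1.16 -1.12]
46.3 226.3 [-0.27 -0.45  1.99  0.01  1.16  2.02]
46.3 46.3 [-0.58 -0.4   1.96  0.15  1.17 -1.46]
46.3 226.3 [-0.58 -0.4   1.96  0.15  1.17  1.68]
rack
106.3 106.3 [-0.27 -0.45  1.99  0.01  1.16 -2.08]
106.3 286.3 [-0.27 -0.45  1.99  0.01  1.16  1.06]
106.3 106.3 [-0.58 -0.4   1.96  0.15  1.17 -2.43]
106.3 286.3 [-0.58 -0.4   1.96  0.15  1.17  0.72]
tray
98.5 98.5 [ 0.29  0.1   1.54 -0.    1.5  -1.43]
98.5 278.5 [ 0.29  0.1   1.54 -0.    1.5   1.71]
tray
-21.5 -21.5 [ 0.29  0.1   1.54 -0.    1.5   0.66]
-21.5 158.5 [ 0.29  0.1   1.54 -0.    1.5  -2.48]
1.8917 [ 0.29  0.09  1.16  0.    1.89 -1.43]
d [array([0.6056, 0.1997, 0.05  ]), np.float64(42.2289), np.float64(2467.2096)] 0.05021353099313844
lug 118 [ 0.5075 -0.1591  0.0563]
lug 2714 [ 0.5376 -0.1008  0.1042]
lug 333 [ 0.5297 -0.0666  0.0572]
lug 511 [0.5775 0.0561 0.0095]
lug 160 [0.5256 0.3042 0.0094]
lug 1076 [ 1.3193  0.0408 -0.316 ]
```

View pics/wrist1.png

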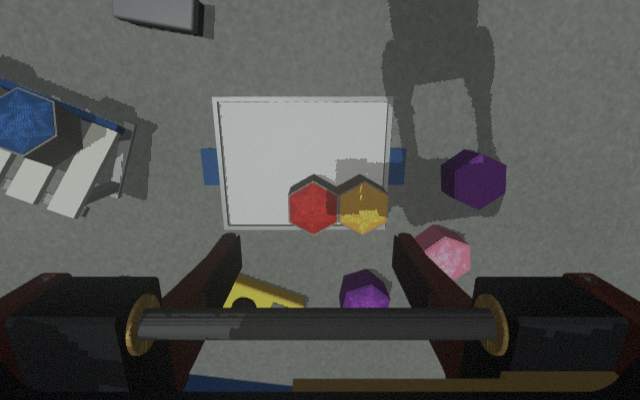

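The wrist view shows red (313,207) and yellow (363,205) in the tray's far corner, with yellow half in shadow, and the blue top at the left edge (22,118). I'll segment by height so the shadow doesn't matter.

```bash
cat >> h.py <<'E'
HL={'a':(100,130),'b':(50,95),'c':(18,34),'d':(172,188)}
def top(d,k,near,n=(0,0,1),rad=.05,tol=.006):
    """pixels at the top plane through `near` (normal n), right hue -> filled blob"""
    f=cv2.cvtColor(d["frame"],cv2.COLOR_BGR2HSV); v,u=np.mgrid[:400,:640]; o,r=rays(d,np.c_[u.ravel(),v.ravel()])
    P=o+d["depth"].reshape(-1,1)*r; w=P-near; n=np.array(n)
    h=f[...,0].astype(int); lo,hi=HL[k]; h=np.where((h<90)&(hi>180),h+180,h)
    m=(abs(w@n)<tol)&(np.linalg.norm(w,axis=1)<rad); m=m.reshape(400,640)&(h>=lo)&(h<=hi)&(f[...,1]>70)
    m=cv2.morphologyEx(m.astype(np.uint8)*255,cv2.MORPH_CLOSE,np.ones((5,5))); m=cv2.morphologyEx(m,cv2.MORPH_OPEN,np.ones((3,3)))
    return max(blobs(m,20),key=lambda x:x.sum())
def locate(d,k,near,n=(0,0,1),ex=(1,0,0)):
    m=top(d,k,near,n); p=pts(d,m); return hexfit(d,m,near,n,ex),len(p),((p-near)@np.array(n)).mean()
T0={'c':(.591,.2655,.05),'d':(.601,.2012,.05)}
E
python3 - <<'E'
from h import *
nr=R.from_euler('z',-13.7,degrees=True).apply([-.4226,0,.9063]); ex=R.from_euler('z',-13.7,degrees=True).apply([.9063,0,.4226])
for n in("side0","scene0","wrist1"):
    d=dict(np.load(n+".npz"))
    for k,p in T0.items():
        f,N,z=locate(d,k,np.array(p)); print(n,k,f[0].round(4),round(f[1],1),round(f[2]),N,round(z,4))
    for k,p in dict(a=(.5351,-.1065,.1051),b=(.5043,-.2331,.1053)).items():
        try:
            f,N,z=locate(d,k,np.array(p),nr,ex); print(n,k,(f[0]+z*nr).round(4),round(f[1],1),round(f[2]),N,round(z,4))
        except Exception as e: print(n,k,e)
    # tray: white floor/rim by depth+saturation
    h=cv2.cvtColor(d["frame"],cv2.COLOR_BGR2HSV); v,u=np.mgrid[:400,:640]
    o,r=rays(d,np.c_[u.ravel(),v.ravel()]); P=(o+d["depth"].reshape(-1,1)*r).reshape(400,640,3)
    c=np.array([.556,.1815]); m=(np.linalg.norm(P[...,:2]-c,axis=2)<.15)&(P[...,2]>.0085)&(P[...,2]<.016)
    m=m&((h[...,0]<95)|(h[...,0]>130)|(h[...,1]<80)); q=P[m][:,:2]
    b=cv2.minAreaRect((q*1000).astype(np.float32)); print(n,'rim',len(q),b)
E
```

```text
side0 c [0.5904 0.2646 0.05  ] 36.8 3093 403 -0.0002
side0 d [0.5998 0.201  0.05  ] 37.7 3098 442 -0.0003
side0 a [ 0.535  -0.1062  0.1049] 58.3 2979 722 -0.0001
side0 b [ 0.5042 -0.2325  0.1052] 58.8 2853 908 0.0
side0 rim 657 ((553.626220703125, 188.52642822265625), (183.5296173095703, 250.97561645507812), 8.630489349365234)
scene0 c [0.5939 0.2654 0.05  ] 40.7 3074 357 0.0005
scene0 d [0.6033 0.2013 0.05  ] 38.3 3080 384 0.0005
scene0 a [ 0.5398 -0.1075  0.106 ] 1.9 2443 191 -0.0012
scene0 b [ 0.5097 -0.2331  0.1061] 0.5 1764 152 -0.0015
scene0 rim 687 ((559.0454711914062, 180.0455322265625), (185.22679138183594, 276.8865661621094), 8.847421646118164)
wrist1 c [0.5945 0.2658 0.05  ] 38.7 3085 1859 0.0001
wrist1 d [0.6041 0.2021 0.05  ] 39.2 3051 1842 0.0002
wrist1 a [ 0.5372 -0.0996  0.1039] 1.5 2507 2821 -0.0013
wrist1 b max() iterable argument is empty
wrist1 rim 2467 ((559.2738647460938, 181.65811157226562), (182.34075927734375, 275.9907531738281), 8.57806396484375)
```

```bash
cat >> h.py <<'E'
RZ=R.from_euler('z',-13.7,degrees=True)
NR=RZ.apply([-.42262,0,.90631]); EX=RZ.apply([.90631,0,.42262]); EY=np.cross(NR,EX)
def qv(y,n=(0,0,1)):
    n=np.array(n,float); return R.from_matrix(np.c_[np.cross(y,-n),y,-n]).as_quat(scalar_first=True)
def rackq(deg): a=np.radians(deg); return qv(np.cos(a)*EX+np.sin(a)*EY,NR)
A0=np.array([.537,-.1067,.1052]); B0=np.array([.5065,-.2328,.1054])
TY=8.6
def tray(x,y): a=np.radians(TY); return np.array([x*np.cos(a)-y*np.sin(a),x*np.sin(a)+y*np.cos(a),0])  # tray-axes offset -> world
E
python3 - <<'E'
from h import *
from bench import *
q=rackq(60)
move_to(A0+.13*NR,q)
d=get_image("wrist"); np.savez("wrist2.npz",**d); cv2.imwrite("pics/wrist2.png",d["frame"])
for k,p in(('a',A0),('b',B0)):
    try:
        f,N,z=locate(d,k,p,NR,EX); c=f[0]+z*NR; print(k,c.round(4),round(f[1],1),round(f[2]),N,round(z,4),"offset in slope axes mm",((c-p)@np.c_[EX,EY,NR]*1e3).round(1))
    except Exception as e: print(k,e)
s=state();print(s["time"],s["ee_pos"].round(4),(A0+.13*NR).round(4),s["ft_force"].round(1))
E
```

```text
a [ 0.5382 -0.1053  0.1045] 59.3 2985 3235 -0.001 offset in slope axes mm [ 0.5  1.7 -1. ]
b [ 0.4948 -0.2329  0.0992] 30.9 1369 1293 -0.0008 offset in slope axes mm [-12.9  -2.9  -0.8]
3.1167 [ 0.4843 -0.0929  0.2237] [ 0.4836 -0.0937  0.223 ] [-0.3 -0.9  0.3]
```

View pics/wrist2.png

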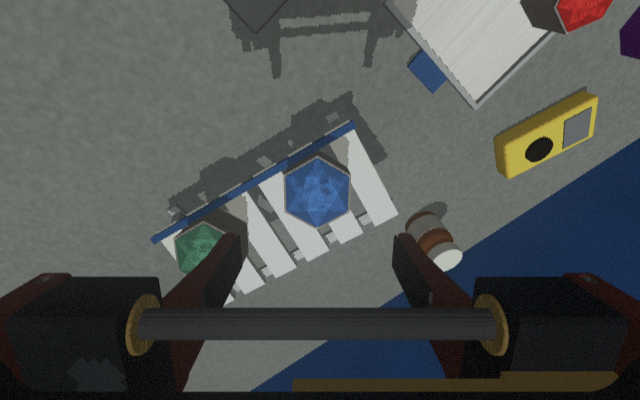

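The view shows the blue top clear at (318,190) and green half hidden by a finger. All three cameras agree on blue to about 2 mm, so I'll grasp it.

Run:
```python
from h import *
from bench import *
A=np.array([.5378,-.1060,.1050]); 
move_l(A+.03*NR,.2); s=state(); print(s["ft_force"].round(1))
move_l(A-.022*NR,.08); s=state(); print("down",s["ft_force"].round(1),s["ee_pos"].round(4),(A-.022*NR).round(4))
close(); s=state(); print("grip",s["finger_gap"],s["ft_force"].round(1),s["ee_pos"].round(4))
move_l(A+.05*NR,.12); s=state(); print("lift",s["finger_gap"],s["ft_force"].round(1),s["time"])
D=np.array([.6025,.2015,0]); C=np.array([.593,.2653,0]); M=(C+D)/2
E1=M-tray(.0554,0); print("E1",E1.round(4))
P=E1-tray(.010,0)
move_to(P+[0,0,.12],quat(90+TY)); s=state(); print(s["time"],s["finger_gap"],s["ft_force"].round(1),s["ee_pos"].round(4))
d=get_image("side"); cv2.imwrite("pics/side1.png",cv2.resize(d["frame"][90:290,180:460],None,fx=2.5,fy=2.5))
```

```text
[ 0.6 -0.5  0.2]
down [-0.9  0.1  0.8] [ 0.547  -0.1083  0.0855] [ 0.5468 -0.1082  0.0851]
grip 0.06389161335502795 [-1.4  0.   2.5] [ 0.5469 -0.1082  0.0855]
lift 0.0636110699662154 [ 0.2 -0.3 -3.8] 5.8167
E1 [0.543  0.2251 0.    ]
7.05 0.06397302893124372 [ 1.1 -0.5 -2.9] [0.5335 0.2226 0.1201]
```

View pics/side1.png

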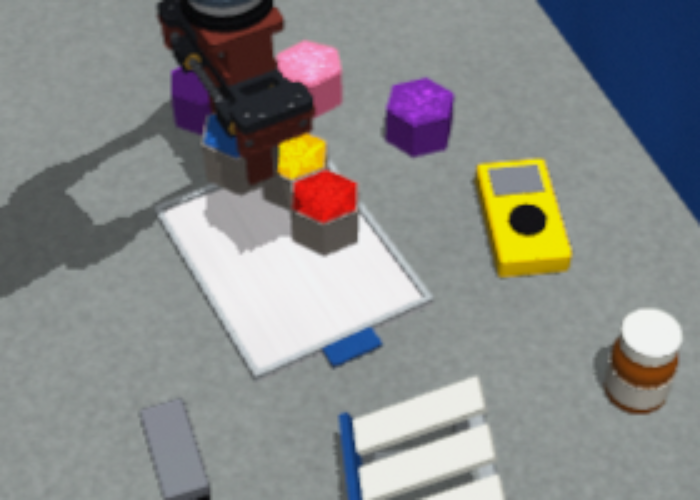

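Blue is held level above the tray, with red and yellow undisturbed. Now I'll lower it until it touches, then slide it in.

```bash
cat >> h.py <<'E'
def lower(B,P,z0,dz=.0007,f=4,zmin=.024):
    B.move_l(np.array([P[0],P[1],z0]),.08); B.hold(.1); b=B.state()["ft_force"][2]; z=z0
    while z>zmin:
        z-=dz; B.move_l(np.array([P[0],P[1],z]),.01); g=B.state()["ft_force"][2]-b
        if g>f: break
    print("touch cmd z",round(z,4),"dF",round(g,1),"t",round(B.state()["time"],2)); return z
def slide(B,P0,P1,z,f=8,step=.001):
    L=np.linalg.norm((P1-P0)[:2]); u=(P1-P0)/L; b=B.state()["ft_force"]; t=0
    while t<L:
        t=min(L,t+step); p=P0+u*t; B.move_l(np.array([p[0],p[1],z]),.02); F=B.state()["ft_force"]-b
        if -(F@u)>f: break
    print("slid",round(t*1e3,1),"of",round(L*1e3,1),"F",F.round(1),"t",round(B.state()["time"],2)); return P0+u*t
E
python3 - <<'E'
from h import *
import bench as B
E1=np.array([.543,.2251,0]); P=E1-tray(.010,0)
z=lower(B,P,.033)
P=slide(B,P,E1+tray(.001,0),z+.0007)
print(B.state()["ee_pos"].round(4),B.state()["finger_gap"])
B.gripper_open(); B.hold(.1)
s=B.state(); print(s["ft_force"].round(1))
B.move_l(np.array([P[0],P[1],.10]),.12)
B.move_to(np.array([.59,.21,.27]),quat(90+TY)); B.hold(.2)
for n in("wrist","side"):
    d=B.get_image(n); np.savez(n+"3.npz",**d); cv2.imwrite(f"pics/{n}3.png",d["frame"])
    c={}
    for k,p in dict(T0,a=(E1[0],E1[1],.05)).items():
        f,N,zz=locate(d,k,np.array(p)); c[k]=f[0]; print(n,k,f[0].round(4),round(f[1],1),round(f[2]),N,round(zz,4))
    for x,y in("cd","ac","ad"): print(n,x,y,np.linalg.norm(c[x]-c[y]).round(4))
print(B.state()["time"])
E
```

```text
touch cmd z 0.0281 dF 5.8 t 10.19
slid 11.0 of 11.0 F [ 4.1  1.4 -3.5] t 13.19
[0.5441 0.2253 0.0288] 0.06405401254856269
[ 0.4 -0.3  0.7]
wrist c [0.5945 0.2657 0.05  ] 38.0 3089 2012 0.0002
wrist d [0.6041 0.2021 0.05  ] 38.5 3073 2006 0.0002
wrist a [0.544  0.2247 0.05  ] 38.1 2982 2204 0.0002
wrist c d 0.0642
wrist a c 0.065
wrist a d 0.0642
side c [0.5903 0.2648 0.05  ] 36.4 3086 403 -0.0001
side d [0.6001 0.2013 0.05  ] 38.6 3061 436 -0.0001
side a [0.5404 0.2242 0.05  ] 39.2 2949 419 -0.0
side c d 0.0643
side a c 0.0643
side a d 0.0639
15.65
```

View pics/wrist3.png

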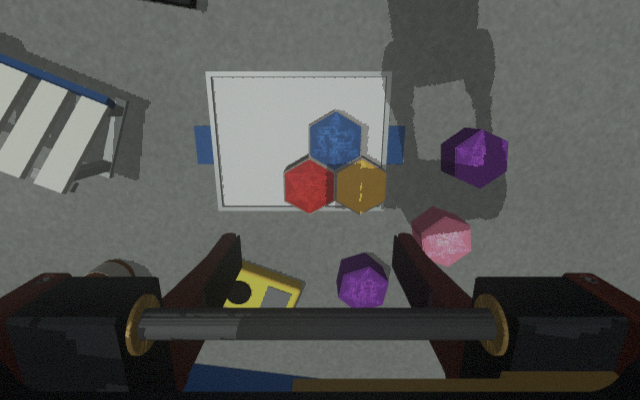

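Blue sits tight: pair distances are 63.9–65 mm in both views, and the picture shows a closed triangle. Now green, with a fresh look from hover and a consistency gate.

Run:
```python
from h import *
import bench as B
q=rackq(-60)
B.move_to(B0+.13*NR,q)
d=B.get_image("wrist"); np.savez("wrist4.npz",**d)
f,N,z=locate(d,'b',B0,NR,EX); c=f[0]+z*NR; off=(c-B0)@np.c_[EX,EY,NR]
print(c.round(4),round(f[1],1),round(f[2]),N,"off mm",(off*1e3).round(1))
if np.abs(off).max()>.005: raise SystemExit("disagree")
b=(c+B0)/2
B.move_l(b+.03*NR,.2); B.move_l(b-.022*NR,.08); print("down",B.state()["ft_force"].round(1))
B.close(); s=B.state(); print("grip",s["finger_gap"],s["ft_force"].round(1))
B.move_l(b+.05*NR,.12); s=B.state(); print("lift",s["finger_gap"],s["ft_force"].round(1),s["time"])
E2=(np.array([.544,.2250,0])+tray(0,-.064)+np.array([.604,.2020,0])-tray(.0554,.032))/2; print("E2",E2.round(4))
u=tray(np.cos(np.pi/3),np.sin(np.pi/3)); P=E2-.010*u
B.move_to(P+[0,0,.12],quat(-30+TY))
z=lower(B,P,.033)
P=slide(B,P,E2+.0015*u,z+.0007)
print(B.state()["ee_pos"].round(4),B.state()["finger_gap"])
B.gripper_open(); B.hold(.1); print(B.state()["ft_force"].round(1))
B.move_l(np.array([P[0],P[1],.10]),.12)
B.move_to(np.array([.59,.21,.27]),quat(90+TY)); B.hold(.2)
for n in("wrist","side"):
    d=B.get_image(n); np.savez(n+"5.npz",**d); cv2.imwrite(f"pics/{n}5.png",d["frame"])
    c={}
    for k,p in dict(T0,a=(.544,.225,.05),b=(E2[0],E2[1],.05)).items():
        f,N,zz=locate(d,k,np.array(p)); c[k]=f[0]; print(n,k,f[0].round(4),round(f[1],1),round(f[2]),N,round(zz,4))
    print(n,[(x+y,np.linalg.norm(c[x]-c[y]).round(4)) for x,y in("cd","ac","ad","ab","bd")])
print(B.state()["time"])
```

```text
[ 0.5076 -0.2316  0.1047] 59.3 2880 3108 off mm [ 0.4  1.4 -0.9]
down [-0.3  0.7 -0. ]
grip 0.06400082695162851 [-3.   1.8  4. ]
lift 0.06416640637874657 [ 0.9  0.2 -4. ] 20.225
E2 [0.5538 0.1619 0.    ]
touch cmd z 0.0281 dF 5.4 t 24.74
slid 11.5 of 11.5 F [-0.5 -4.1 -4.8] t 27.74
[0.5541 0.1626 0.0288] 0.06400867267040244
[ 0.2 -0.5 -0.9]
wrist c [0.5944 0.2657 0.05  ] 38.1 3085 1993 0.0002
wrist d [0.6043 0.2023 0.05  ] 38.9 3055 1974 0.0002
wrist a [0.544  0.2247 0.05  ] 38.5 2983 2184 0.0002
wrist b [0.5547 0.162  0.05  ] 38.5 2843 2075 0.0003
wrist [('cd', np.float64(0.0641)), ('ac', np.float64(0.0649)), ('ad', np.float64(0.0643)), ('ab', np.float64(0.0637)), ('bd', np.float64(0.064))]
side c [0.5904 0.2648 0.05  ] 37.3 3094 404 -0.0003
side d [0.6004 0.2016 0.05  ] 38.2 3059 435 0.0
side a [0.5406 0.2243 0.05  ] 39.6 2954 420 0.0
side b [0.5512 0.1608 0.05  ] 39.8 2718 424 -0.0
side [('cd', np.float64(0.064)), ('ac', np.float64(0.0642)), ('ad', np.float64(0.064)), ('ab', np.float64(0.0644)), ('bd', np.float64(0.0639))]
31.225
```

View pics/wrist5.png

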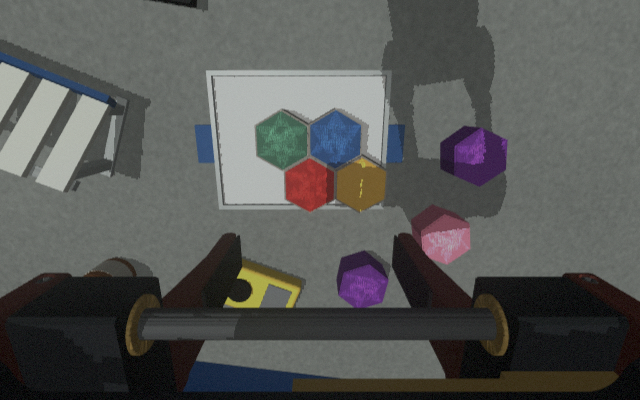

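View pics/side5.png

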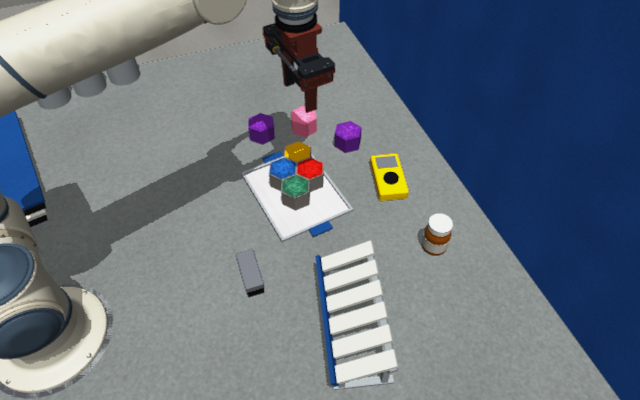

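Both views show the closed diamond in the tray: green (282,140), blue (335,138), red (310,184) and yellow (360,184) in the wrist view. The jar, brush and meter are at their starting pixels. I'm handing in.

```bash
python3 -c "
from bench import *
print(job_done())"
```

```text
the job is handed in; nothing more can be done
None
```

I gripped the blue and green blocks square to the 25° slope and lowered each into the tray until a light touch (about 5–6 N). Each was then slid about 11 mm against its neighbours and released. I handed the job in just after 31 s on the robot's clock, well under the 69 s limit.

**Last checks (wrist and side views):**
- **Spacing:** the five touching pairs measure 63.7–64.9 mm centre to centre, against a limit of 67 mm.
- **Angles and height:** block angles agree within about 2.5° in the side view and 1° in the wrist view. All tops sit at 50 mm, which means flat on the tray floor.
- **Release and bystanders:** the gripper was open and clear of the blocks. The jar, brush and meter look unmoved in the side picture; I compared them by eye and did not measure them.

**Disagreements:** the wrist and side cameras differ by about 3–4 mm in absolute x, somewhat more than the stated 2 mm calibration. They agree on the pair distances to within 0.7 mm. No check failed, and the hand-in gave no verdict.

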